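Nip a foam-cored strip in the bench screw press

ROBOT

A 7-joint arm with a two-finger parallel gripper is mounted at the origin on the work surface. World frame = base frame: x ahead of the robot, y to its left, z up, the work surface at z = 0. Lengths are in m, angles in rad, forces in N, time in s.
With the tool pointing down it reaches from about 0.425 to 1.025 m from the base axis. Payload 3.6 kg.
Tool frame: the origin (TCP) lies at the very end of the fingers, on their centre line; the grasp point (between the pads) lies 19 mm behind it; z points along the fingers, y is the line along which they close (so a half turn about z gives the same grasp; the last joint's range is limited). The gripper opens to 85 mm and grips with 20 to 120 N. Pads are 22 mm wide; open, the fingers measure 114 mm over their backs; the gripper's body (76 mm by 85 mm) begins 54 mm behind the grasp point. The pads swing forward as they close: fully open they stand 13 mm farther back than shut.
Start: joints at [1.135, 0.591, 0.048, 1.609, -0.033, 0.943, -0.034], TCP at [0.243, -0.683, 0.231] pointing down, gripper open.
Joint ranges: [-2.69, 2.69], [-0.47, 2.24], [-1.27, 1.36], [0.19, 2.51], [-1.53, 4.68], [0.08, 2.07], [-3.09, 3.09]. Speed limits (rad/s): [2.57, 2.57, 3.14, 3.14, 3.14, 3.14, 3.14].

INTERFACE

Orientations are given as a unit quaternion [x, y, z, w].
In Python, from station import observe, optics, ticket gives the robot as it stands.
- The arm moves only by the shell command python3 -m inch 'ROWS' [OPENING] [FORCE]. ROWS is JSON, one flat list of numbers, 4 for each row, row after row: the shift along the world's x, y, z normalised to -1 to 1, where 1 is 0.2 m, then the turn about the world's z normalised to -1 to 1, where 1 is 90 degrees. A call has 1 to 5 rows; each row is the pose to reach, as a shift and turn from the pose commanded when the call began; what a row does not reach only later rows make up. A row lasts 1/12 s, in which the tool goes at most 41.7 mm and 7.16 degrees, less where a joint would pass 70% of its speed; a pose out of reach is approached as far as the arm can. A call with a number of a shift or a turn outside -1 to 1 is refused whole. A call with a gripper value outside its range is refused whole. OPENING is the opening, from -1 (shut) to 1 (fully open), set as the call begins (- or left out, the last holds). The fingers move at their own pace and stop on an object; FORCE is the grip in N (left out, the last holds). Time passes only in rows, so rows that repeat a pose let the fingers close. It gives the time, the measured TCP pose, the force, the opening and the grip force at its end, in the units of the state.
- observe(): the state, without advancing time (a new reading comes with each control period).
- optics.read_camera(name): name is "scene" or "side" or "wrist"; returns (picture, depth): 480x640x3 uint8, blue, green, red; 480x640 float32, m along the optical axis (not along the pixel's ray), 0 where there is no reading.
- optics.camera_model(name): a dict with "camera_matrix" (3x3 intrinsics, pixels), "cam_to_world" (4x4, takes a point from camera to world coordinates); the wrist camera has in their place "tool_from_camera" (4x4, takes a point from camera to tool coordinates, whose origin is the TCP and whose axes are the flange's). Camera axes: x right, y up, looking along -z (the intrinsics and any distortion apply to the point x, -y, -z); pixel columns grow to the right and rows downward; lengths in m; the calibration is good to about 2 mm. A picture is of the moment at which its call begins: read the wrist's pose just before it. camera_model takes no time and is no camera call.
- ticket.finish_job(): hands the job in; it is judged then, once.
The state is a dict: "clock": time; "joint_positions": joint angles; "qvel": joint speeds; "joint_torque": joint torques, N m; "position": TCP position; "ee_rot": TCP orientation; "contact_force": force on the tool from outside, world axes, zero at the start; "moment": the same for the moment, N m; "width": finger opening in m; "grip_force": force on a finger pad.
Only numpy, scipy, OpenCV 4.12 (cv2) and the standard library are available. Lean on these libraries where they do the work, as an engineer would, in place of code of your own. Each camera call takes 0.05 s, during which the arm holds its last target. There are 200 camera calls.

TASK

Lay the glued-up foam-cored strip flat (without dropping it) on the bed of the screw press, between the side fences, and slide it gently in until its end butts against the end stop. Then wind the handwheel down clockwise until the pressure plate just bites on the strip, give it a quarter of a turn more (no further, the foam would crush) and let go, leaving the strip clamped. Do not disturb the other things on the bench.

Things in the scene. Friction and masses are not known exactly. Their poses are not given: they have to be found in the camera images.
- press: Bench screw press bolted to the bench: green base 210 x 370 mm, two steel columns (22 mm thick, at x = -85 and +85 mm), green crosshead across them (220 x 50 mm in x, y; 155 to 189 mm up). Origin at bench height on the screw's vertical axis; z up; y runs along the bed toward the open infeed side, where the bed is clear of the machine's head.
- bed_mid (a point): On the top of the plywood bed, on the screw axis, 30 mm above the bench; axes as the press. The bed reaches from y = -130 to +230 mm. Dark wooden side fences 6 mm high run from y = -120 to +225 mm; their inner sides are bevelled, 64 mm apart at the foot and 76 mm at the top. When the strip is home (length along y, end on the stop) the middle of its underside is at this point.
- end_stop: Dark steel stop across the -y end of the bed, 74 mm wide, 12 mm thick, 26 mm high. Origin at the middle of its underside; its face toward the strip lies at y = -120 mm of the press. Pushing the strip on it with more than 45 N is rough.
- strip: The workpiece: straight strip 56 mm wide (its x), 240 mm long (its y), plywood skins and cream foam core, 0.2 to 0.4 kg. Thickness differs from piece to piece, anywhere from 38 to 45 mm, even all over. Origin at the middle of its underside, z up; both ends alike. Starts flat on the bench off the infeed side. Pressed with over 215 N, the foam is crushed.
- platen: Grey platen (205 x 100 mm) under the crosshead, lowered 12 mm by each turn of the screw. Axes as the press; origin on the screw axis, 99 mm below the underside of the cork-faced pressure plate it carries (90 x 90 mm). That plate hangs on preloaded springs: it bites with a sudden 70 to 80 N, then yields at 27 N for each further mm of screw travel.
- wheel (a joint): Turn of screw and handwheel, rad, growing clockwise from above (winding down), 0 fully up, start 3.5 to 8.5. The wheel sinks with the platen, 12 mm a turn. Self-locking: stays where left. While moving it drags with about 6 N at the crank handle (less once it stands still); the bite adds a sudden 2 to 3 N, the quarter turn after it 2.5 N more.
- crank_mid (a point): On the axis of the black upright crank handle, 28 mm below its top. Handle 70 mm long, 23 mm diameter, free to spin on its own pin, so it can be carried round without turning the gripper. It stands on the rim of the red handwheel (138 mm across), 62 mm from the screw axis; the rim's top is 45 mm below this point.
- glue: White glue bottle, 60 mm diameter, 150 mm high, a bystander. Origin at the middle of its underside.
- tin: Paint tin with a blue band, 74 mm diameter, 90 mm high, a bystander. Origin at the middle of its underside.
- offcut: Block of light wood, 70 x 90 x 45 mm, a bystander. Origin at the middle of its underside.

How it is judged:
By the outcome, as a careful person would: the job done as asked, in the order asked, and still so for the second after the job is handed in, with the robot touching nothing.
It also fails if it takes over 72 s, if anything falls off the work surface, if the arm or the gripper's body presses on something with over 40 N, if the wrist force passes 120 N, or if a joint passes its speed limit or range.

## Working session

There is one attempt and no reset: what is moved stays moved. The work goes in short steps, Python scripts to look and compute and a shell command to move; the robot and the scene stay as the last step left them, time stands still between calls to the robot, and variables do not carry over. Pictures are saved under pics/ and viewed, at most 10 in all, crops included, and the job is handed in when it is done.

```bash
ls; mkdir -p pics
cat > h.py <<'E'
import numpy as np, cv2
from station import observe, optics, ticket
from scipy.spatial.transform import Rotation as R
def T_cam(name):
    m=optics.camera_model(name)
    if name!='wrist': return m,np.array(m['cam_to_world'])
    s=observe(); T=np.eye(4); T[:3,:3]=R.from_quat(s['ee_rot']).as_matrix(); T[:3,3]=s['position']
    return m,T@np.array(m['tool_from_camera'])
def cloud(name,d,m,T):
    K=np.array(m['camera_matrix']); v,u=np.mgrid[:480,:640]
    dist=m.get('distortion'); 
    x=(u-K[0,2])/K[0,0]*d; y=(v-K[1,2])/K[1,1]*d
    P=np.stack([x,-y,-d],-1)@T[:3,:3].T+T[:3,3]; P[d==0]=np.nan
    return P
def shot(name):
    m,T=T_cam(name); c,d=optics.read_camera(name); P=cloud(name,d,m,T)
    np.savez(f'{name}.npz',c=c,P=P,d=d); return c,d,P
E
python3 - <<'E'
from h import *
a=shot('scene');b=shot('side')
cv2.imwrite('pics/scene.png',a[0]);cv2.imwrite('pics/side.png',b[0])
for n in('scene','side','wrist'): print({k:np.round(v,3).tolist() if not isinstance(v,str) else v for k,v in optics.camera_model(n).items()})
print(observe())
E
```

```text
pics
{'camera_matrix': [[530.848, 0.0, 323.417], [0.0, 530.848, 237.192], [0.0, 0.0, 1.0]], 'cam_to_world': [[-0.028, -0.792, 0.61, 1.489], [1.0, -0.018, 0.023, -0.001], [-0.008, 0.611, 0.792, 1.354], [0.0, 0.0, 0.0, 1.0]]}
{'camera_matrix': [[479.046, 0.0, 321.226], [0.0, 479.046, 237.165], [0.0, 0.0, 1.0]], 'cam_to_world': [[-0.99, 0.091, -0.11, 0.472], [-0.143, -0.642, 0.753, 0.861], [-0.002, 0.761, 0.649, 0.983], [0.0, 0.0, 0.0, 1.0]]}
{'camera_matrix': [[331.983, 0.0, 325.589], [0.0, 331.983, 235.07], [0.0, 0.0, 1.0]], 'tool_from_camera': [[0.0, 0.945, 0.326, 0.084], [1.0, -0.0, 0.001, 0.0], [0.001, 0.326, -0.945, -0.143], [0.0, 0.0, 0.0, 1.0]]}
{'clock': 0.1, 'joint_positions': array([ 1.13550654,  0.59205179,  0.04831894,  1.6096557 , -0.03329682,
        0.94274831, -0.03368798]), 'qvel': array([ 2.98196061e-04, -2.84518163e-03, -8.16422732e-06, -2.20483331e-03,
        1.61175742e-03,  9.97013850e-04,  3.52301409e-04]), 'joint_torque': array([ 4.61394651e-03, -5.49999332e+01,  1.55347466e+00, -1.98825753e+01,
        9.78675991e-03,  3.76596945e-03,  1.44016596e-06]), 'position': array([ 0.24275421, -0.68236701,  0.2302524 ]), 'ee_rot': array([ 9.85425386e-01,  1.70105114e-01, -2.36901416e-04, -1.00144730e-03]), 'contact_force': array([ 0.8895674 , -0.72557984, -0.6962091 ]), 'moment': array([ 0.03689077, -0.06992267,  0.03679512]), 'grip_force': 0.0, 'width': 0.08523805976719688}
```

View pics/scene.png

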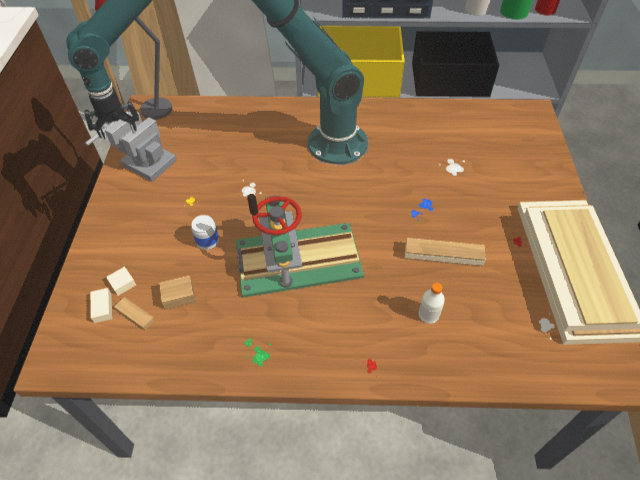

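View pics/side.png

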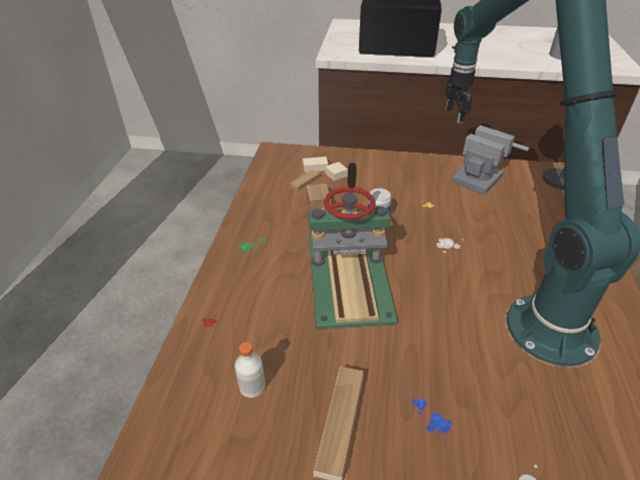

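The scene view shows the press around (300,260), with the infeed to the right (+y). The strip is at (445,251), the crank handle at (252,205), the glue bottle at (431,303), the tin at (205,232) and the offcut at (177,292).

```bash
cat > m1.py <<'E'
from h import *
def rect(Q):
    r=cv2.minAreaRect((Q[:,:2]*1000).astype(np.float32)); return np.round(r[0],1),np.round(r[1],1),round(r[2],2)
for n in('scene','side'):
    f=np.load(n+'.npz');P=f['P'];c=f['c'].astype(int); X,Y,Z=np.moveaxis(P,-1,0)
    print(n)
    m=(Z>.034)&(Z<.06)&(X>.4)&(X<.8)&(Y>.14)&(Y<.5)
    m=cv2.erode(m.astype(np.uint8),np.ones((3,3)))>0
    q=P[m]; zt=np.median(q[:,2]); q=q[abs(q[:,2]-zt)<.005]; print('strip top z',zt,len(q),rect(q))
    g=(c[...,1]>1.3*c[...,2])&(c[...,1]>1.2*c[...,0])&(Z>.003)&(Z<.05)&(X>.3)&(X<.9)&(abs(Y)<.5)
    q=P[g]; print('green base z',np.median(q[:,2]),len(q),rect(q))
    g=(c[...,1]>1.3*c[...,2])&(c[...,1]>1.2*c[...,0])&(Z>.17)&(Z<.21)&(X>.3)&(X<.9)&(abs(Y)<.5)&(Y<.1)
    q=P[g]; print('crosshead z',np.median(q[:,2]) if len(q) else 0,len(q), rect(q) if len(q) else 0)
    g=(c[...,2]>110)&(c[...,1]<70)&(c[...,0]<70)&(Z>.15)&(X<.9)&(abs(Y)<.5)
    q=P[g]; print('wheel',np.percentile(q[:,2],[5,50,95]),len(q),cv2.minEnclosingCircle((q[:,:2]*1000).astype(np.float32)))
    g=(c.max(-1)<70)&(Z>.2)&(Z<.45)&(X>.3)&(X<.8)&(abs(Y+.1)<.25)
    q=P[g]; print('handle',len(q),np.percentile(q[:,2],[2,50,98]) if len(q) else 0, q.mean(0) if len(q) else 0)
    # bystanders
    for nm,(x0,x1,y0,y1) in dict(glue=(.6,.85,.15,.4),all=(.3,.95,-.6,-.2)).items():
        mm=(Z>.02)&(X>x0)&(X<x1)&(Y>y0)&(Y<y1)
        k,l,s,cc=cv2.connectedComponentsWithStats(mm.astype(np.uint8))
        for i in range(1,k):
            if s[i,4]>80: q=P[l==i]; print(nm,s[i,:4],q.min(0).round(3),q.max(0).round(3))
E
python3 m1.py
```

```text
scene
strip top z 0.03964850632018313 709 (array([619.4, 325.6]), array([233.1, 271.7]), 85.47)
green base z 0.017414381499875065 2350 (array([645.4, -98.6]), array([437.3, 373.9]), 11.83)
crosshead z 0.1884770783207127 360 (array([ 562.8, -162.9]), array([197.2,  48.9]), 12.11)
wheel [0.22905656 0.23438393 0.23865829] 619 ((549.813232421875, -165.40663146972656), 68.56002807617188)
handle 144 [0.23785942 0.28509389 0.31089177] [ 0.55627675 -0.22539932  0.2820295 ]
glue [419 283  26  39] [0.7   0.239 0.02 ] [0.756 0.299 0.156]
all [237 194  33  88] [ 0.451 -0.302  0.02 ] [ 0.635 -0.2    0.314]
all [191 215  27  33] [ 0.433 -0.451  0.02 ] [ 0.513 -0.375  0.1  ]
all [159 276  36  31] [ 0.632 -0.517  0.02 ] [ 0.727 -0.411  0.053]
side
strip top z 0.03991438166596939 2518 (array([610. , 327.6]), array([239., 255.]), 84.54)
green base z 0.018023015846942436 2218 (array([637.5, -91. ]), array([416.1, 370.4]), 12.23)
crosshead z 0.1860649589713277 606 (array([ 546.6, -160. ]), array([215.4,  50.6]), 11.9)
wheel [0.22872281 0.23411003 0.23737661] 627 ((546.4266967773438, -162.2617645263672), 68.67961120605469)
handle 193 [0.20126698 0.27986775 0.30917407] [ 0.54347174 -0.21402378  0.27461185]
glue [235 342  30  53] [0.69  0.247 0.02 ] [0.749 0.303 0.154]
all [332 163  59  51] [ 0.43  -0.448  0.025] [ 0.597 -0.2    0.31 ]
all [306 184  23  23] [ 0.642 -0.513  0.021] [ 0.723 -0.403  0.052]
```

```bash
cat > m2.py <<'E'
from h import *
for n in('scene','side'):
    f=np.load(n+'.npz');P=f['P'];c=f['c'].astype(int); X,Y,Z=np.moveaxis(P,-1,0)
    m=(Z>.034)&(Z<.05)&(X>.5)&(X<.68)&(Y>.14)&(Y<.5)
    m=cv2.erode(m.astype(np.uint8),np.ones((3,3)))>0
    q=P[m]; print(n,len(q),np.percentile(q[:,2],[5,50,95]),cv2.minAreaRect((q[:,:2]*1000).astype(np.float32)))
    g=(c[...,1]>1.3*c[...,2])&(c[...,1]>1.2*c[...,0])&(Z>.008)&(Z<.03)&(X>.4)&(X<.75)&(Y<.12)&(Y>-.35)
    k,l,s,cc=cv2.connectedComponentsWithStats(g.astype(np.uint8)); g=np.isin(l,[i for i in range(1,k) if s[i,4]>100])
    q=P[g]; print('base',len(q),cv2.minAreaRect((q[:,:2]*1000).astype(np.float32)), np.median(q[:,2]))
    g=(c.max(-1)<75)&(Z>.255)&(Z<.33)&(X>.4)&(X<.7)&(abs(Y+.2)<.08)
    k,l,s,cc=cv2.connectedComponentsWithStats(g.astype(np.uint8)); i=1+s[1:,4].argmax(); q=P[l==i]
    print('handle',len(q),q.min(0),q.max(0),q.mean(0),s[i])
    # bed: yaw-12 frame profile
E
python3 m2.py
```

```text
scene 470 [0.03512425 0.03954016 0.04415181] ((521.0551147460938, 333.69830322265625), (234.4269256591797, 46.819549560546875), 88.21009063720703)
base 2284 ((538.3140869140625, -117.50570678710938), (216.59182739257812, 367.68109130859375), 12.032644271850586) 0.017556558060207506
handle 124 [ 0.54119617 -0.23734201  0.25536697] [ 0.56323361 -0.2179717   0.31432572] [ 0.55639497 -0.22704078  0.28851779] [248 194   9  19 124]
side 1608 [0.03700569 0.0398456  0.04267214] ((523.998779296875, 336.2933349609375), (43.31633758544922, 238.18411254882812), 0.06945265084505081)
base 2144 ((526.6121215820312, -71.78889465332031), (207.31442260742188, 286.0791015625), 12.186057090759277) 0.018067058791567447
handle 153 [ 0.53828017 -0.23464316  0.25535244] [ 0.55849395 -0.21219319  0.31033074] [ 0.54816718 -0.21919995  0.28595837] [348 163   8  22 153]
```

```bash
python3 -m inch '[0.3,0.5,0.8,0.39,0.3,0.5,0.8,0.39,0.3,0.5,0.8,0.39,0.3,0.5,0.8,0.39,0.3,0.5,0.8,0.39]' 1 40
python3 -m inch '[0.5,0.85,0.15,0.39,0.5,0.85,0.15,0.39,0.5,0.85,0.15,0.39,0.5,0.85,0.15,0.39,0.5,0.85,0.15,0.39]'
python3 -m inch '[0.5,0.85,0,0,0.5,0.85,0,0,0.5,0.85,0,0,0.5,0.85,0,0,0.5,0.85,0,0]'
python3 -m inch '[0.1,0.98,0,0,0.1,0.98,0,0,0.1,0.98,0,0,0.1,0.98,0,0,0.1,0.98,0,0]'
python3 -m inch '[0,1,0,0,0,1,0,0,0,1,0,0,0,1,0,0,0,1,0,0]'
python3 -m inch '[0,0.9,-0.35,0,0,0.9,-0.35,0,0,0.9,-0.35,0,0,0.9,-0.35,0,0,0.9,-0.35,0]'
python3 -m inch '[0,0,0,0,0,0,0,0]'
python3 - <<'E'
from h import *
s=observe();print(s['joint_positions'])
c,d,P=shot('wrist');cv2.imwrite('pics/w1.png',c)
X,Y,Z=np.moveaxis(P,-1,0)
m=(Z>.032)&(Z<.055)&(X>.4)&(X<.65)&(Y>.1)&(Y<.55)
k,l,st,_=cv2.connectedComponentsWithStats(m.astype(np.uint8));i=1+st[1:,4].argmax();q=P[l==i]
print(st[i],np.percentile(q[:,2],[5,50,95]),cv2.minAreaRect((q[:,:2]*1000).astype(np.float32)), np.nanmedian(Z[(abs(Z)<.02)]))
E
```

```text
clock: 0.52
position: [0.3048, -0.5813, 0.3941]
ee_rot: [0.886, 0.463, 0.001, 0.001]
contact_force: [0.0, 0.5, -0.8]
width: 0.0852
grip_force: 0.0
clock: 0.93
position: [0.4047, -0.4093, 0.4217]
ee_rot: [0.705, 0.709, 0.001, -0.0]
contact_force: [0.8, 0.5, -0.1]
width: 0.0853
grip_force: 0.0
clock: 1.35
position: [0.5043, -0.2387, 0.4212]
ee_rot: [0.707, 0.707, 0.001, -0.0]
contact_force: [-0.4, 0.0, 0.2]
width: 0.0854
grip_force: 0.0
clock: 1.77
position: [0.5225, -0.0426, 0.4212]
ee_rot: [0.707, 0.707, 0.0, -0.001]
contact_force: [0.4, 0.3, 0.3]
width: 0.085
grip_force: 0.0
clock: 2.18
position: [0.5219, 0.1564, 0.4212]
ee_rot: [0.708, 0.707, 0.0, -0.0]
contact_force: [-0.1, 1.0, 0.3]
width: 0.0856
grip_force: 0.0
clock: 2.6
position: [0.521, 0.3368, 0.3493]
ee_rot: [0.707, 0.707, -0.001, -0.001]
contact_force: [-0.0, 0.3, 0.2]
width: 0.0853
grip_force: 0.0
clock: 2.77
position: [0.5217, 0.3343, 0.3499]
ee_rot: [0.707, 0.707, -0.001, -0.001]
contact_force: [-0.1, -0.8, 1.1]
width: 0.0852
grip_force: 0.0
[-0.16467721  0.41161343 -0.66597685  1.70445639  0.27616733  1.12438718
 -0.91109342]
[ 292   88   56  178 7171] [0.03866187 0.04007295 0.04142099] ((509.0038146972656, 335.5323181152344), (240.68600463867188, 56.137088775634766), 84.40369415283203) 0.00039062961396346685
```

View pics/w1.png

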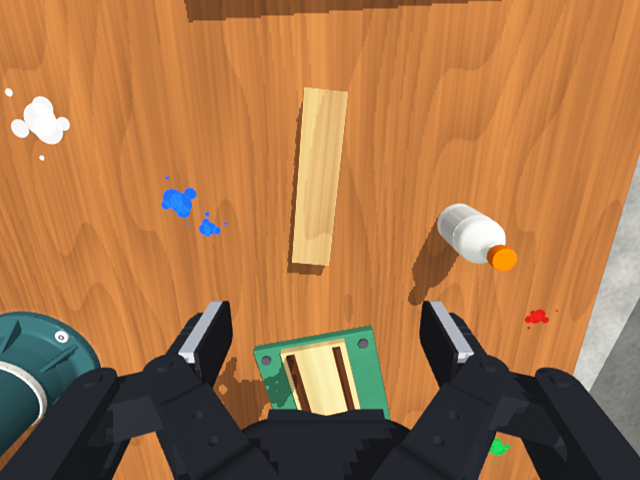

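The wrist view shows the strip from (325,90) to (310,265), which puts its centre at (0.509, 0.3355) and the strip 5.6° off y. The bed end is at (318,360). I'll lower onto the strip and grasp it, and get the bed axis from this same image.

```bash
python3 -m inch '[-0.065,0.006,-1,-0.062,-0.065,0.006,-1,-0.062,-0.065,0.006,-1,-0.062,-0.065,0.006,-1,-0.062,-0.065,0.006,-1,-0.062]' 1 40
python3 -m inch '[0,0,-0.3,0,0,0,-0.5,0,0,0,-0.7,0,0,0,-0.7,0,0,0,-0.7,0]'
python3 -m inch '[0,0,0,0,0,0,0,0,0,0,0,0,0,0,0,0]' 0.2 40
python3 -m inch '[0,0,0,0,0,0,0,0,0,0,0,0]'
python3 - <<'E'
from h import *
f=np.load('wrist.npz');P=f['P'];c=f['c'].astype(int);X,Y,Z=np.moveaxis(P,-1,0)
a=np.deg2rad(12.05);ux=np.array([np.cos(a),np.sin(a)]);uy=np.array([-np.sin(a),np.cos(a)])
o=np.array([.548,-.165]);px=(P[...,:2]-o)@ux;py=(P[...,:2]-o)@uy
roi=(np.mgrid[:480,:640][0]<412)&(np.mgrid[:480,:640][1]>240)&(np.mgrid[:480,:640][1]<395)
m=roi&(c.max(-1)<90)&(Z>.026)&(Z<.045)&(abs(px)<.06)&(py>.13)&(py<.235)
for s in(-1,1):
    q=P[m&(px*s>0)]; A=np.polyfit(py[m&(px*s>0)],px[m&(px*s>0)],1); print(len(q),A,np.polyval(A,.2),np.median(q[:,2]))
b=roi&(Z>.024)&(Z<.036)&(abs(px)<.025)&(c[...,2]>120); print('bed',np.median(Z[b]),np.percentile(py[b],99.5))
g=roi&(c[...,1]>1.3*c[...,2])&(c[...,1]>1.2*c[...,0])&(Z<.03)&(Z>.005);print('base end',np.percentile(py[g],99),np.percentile(px[g],[1,99]))
E
```

```text
clock: 3.23
position: [0.5106, 0.3306, 0.1494]
ee_rot: [0.743, 0.669, -0.001, 0.001]
contact_force: [-0.1, 0.4, -0.1]
width: 0.0857
grip_force: 0.0
clock: 3.65
position: [0.5091, 0.3297, 0.0077]
ee_rot: [0.743, 0.669, -0.004, 0.001]
contact_force: [0.4, -0.5, 0.5]
width: 0.085
grip_force: 0.0
clock: 3.98
position: [0.5116, 0.3347, 0.0138]
ee_rot: [0.742, 0.67, 0.002, 0.0]
contact_force: [-0.8, -1.0, 4.1]
width: 0.0552
grip_force: 44.8
clock: 4.23
position: [0.5115, 0.3347, 0.0138]
ee_rot: [0.742, 0.67, 0.002, 0.001]
contact_force: [-0.4, -1.1, 7.0]
width: 0.0551
grip_force: 45.1
126 [-0.0212781  -0.03924661] -0.04350222588276902 0.036029565893770626
78 [0.01532976 0.03126814] 0.034334095965833436 0.03441800331357184
bed 0.030217091309838517 0.23041532582644708
base end 0.23550202982252866 [-0.10432265  0.10134435]
```

```bash
python3 -m inch '[0,0,0.2,0,0,0,0.4,0,0,0,0.5,0,0,0,0.5,0,0,0,0.5,0]'
python3 -m inch '[0,-0.2,0,0.08,0,-0.4,0,0.15,0,-0.6,0,0.196,0,-0.8,0,0.196,0,-0.9,0,0.196]'
python3 -m inch '[0,-0.2,0,0,0,-0.4,0,0,0,-0.6,0,0,0,-0.7,0,0,0,-0.745,0,0]'
python3 -m inch '[0,0,0,0,0,0,0,0,0,0,0,0]'
python3 - <<'E'
from h import *
s=observe();print(s['position'],s['ee_rot'],s['contact_force'],s['moment'])
c,d,P=shot('side');cv2.imwrite('pics/s2.png',cv2.resize(c[130:400,220:500],None,fx=2.1,fy=2.1))
X,Y,Z=np.moveaxis(P,-1,0)
a=np.deg2rad(12.05);ux=np.array([np.cos(a),np.sin(a)]);uy=np.array([-np.sin(a),np.cos(a)])
o=np.array([.548,-.165]);px=(P[...,:2]-o)@ux;py=(P[...,:2]-o)@uy
m=(Z>.12)&(Z<.16)&(abs(px)<.06)&(py>.03)&(py<.32); q=P[m];print(len(q))
m=(c[...,2]>110)&m;A=np.c_[px[m],py[m],np.ones(m.sum())];print(m.sum(),np.linalg.lstsq(A,Z[m],rcond=None)[0],np.percentile(px[m],[1,99]),np.percentile(py[m],[1,99]))
E
```

```text
clock: 4.65
position: [0.511, 0.3343, 0.1131]
ee_rot: [0.742, 0.67, 0.002, 0.0]
contact_force: [0.7, -0.7, -3.6]
width: 0.0549
grip_force: 45.4
clock: 5.07
position: [0.5075, 0.1459, 0.1087]
ee_rot: [0.632, 0.775, -0.005, -0.0]
contact_force: [0.2, -0.5, -3.1]
width: 0.055
grip_force: 45.4
clock: 5.48
position: [0.5075, -0.0008, 0.1092]
ee_rot: [0.633, 0.774, -0.003, -0.001]
contact_force: [-0.4, -0.2, -3.3]
width: 0.0553
grip_force: 45.4
clock: 5.73
position: [0.51, 0.0074, 0.1111]
ee_rot: [0.629, 0.777, 0.001, -0.0]
contact_force: [0.7, 0.1, -1.9]
width: 0.0552
grip_force: 45.4
[0.51004317 0.00742261 0.11114078] [ 6.29198459e-01  7.77244238e-01  6.92000639e-04 -4.64112314e-04] [ 0.69357963  0.11077201 -1.91861137] [ 0.04237539 -0.04837077 -0.03370914]
1391
1250 [-0.06551687 -0.00136533  0.13617439] [-0.03005605  0.04368535] [0.04028194 0.29995168]
```

View pics/s2.png

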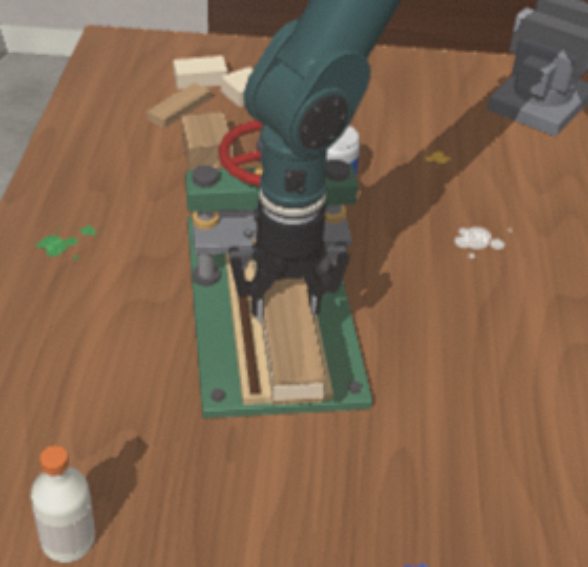

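The side view shows the strip held level over the bed, lined up with the fences (tail end at (298,388)). I'll lower it onto the bed.

```bash
python3 -m inch '[0,0,-0.1,0,0,0,-0.2,0,0,0,-0.28,0,0,0,-0.30,0,0,0,-0.30,0]'
python3 -m inch '[0,0,-0.01,0,0,0,-0.02,0,0,0,-0.03,0,0,0,-0.03,0]'
python3 -m inch '[0,0,-0.01,0,0,0,-0.01,0,0,0,-0.01,0]'
```

```text
clock: 6.2
position: [0.5094, 0.0068, 0.0505]
ee_rot: [0.629, 0.777, -0.0, -0.001]
contact_force: [0.1, -0.6, -2.1]
width: 0.0549
grip_force: 45.3
clock: 6.53
position: [0.5104, 0.0052, 0.0456]
ee_rot: [0.63, 0.776, 0.0, 0.0]
contact_force: [-0.2, 0.6, -2.7]
width: 0.0556
grip_force: 45.4
clock: 6.78
position: [0.5105, 0.0051, 0.0438]
ee_rot: [0.63, 0.776, 0.0, 0.0]
contact_force: [-1.1, -1.0, 0.5]
width: 0.0549
grip_force: 45.9
```

```bash
python3 -m inch '[0,0,0,0,0,0,0,0,0,0,0,0,0,0,0,0]' 0.9
python3 -m inch '[0,0,0.15,0,0,0,0.3,0,0,0,0.45,0,0,0,0.45,0]'
python3 -m inch '[-0.04,0.19,0,0,-0.08,0.38,0,0,-0.12,0.57,0,0,-0.16,0.76,0,0,-0.16,0.76,0,0]' -1 40
python3 - <<'E'
from h import *
s=observe();print(s['position'],s['contact_force'])
c,d,P=shot('wrist');cv2.imwrite('pics/w2.png',c)
c2,_,P2=shot('side')
a=np.deg2rad(12.05);ux=np.array([np.cos(a),np.sin(a)]);uy=np.array([-np.sin(a),np.cos(a)])
o=np.array([.548,-.165])
for Q,cc in((P,c),(P2,c2)):
    X,Y,Z=np.moveaxis(Q,-1,0);px=(Q[...,:2]-o)@ux;py=(Q[...,:2]-o)@uy
    m=(Z>.06)&(Z<.08)&(abs(px)<.05)&(py>.06)&(py<.32)&(cc[...,2]>110)
    A=np.c_[px[m],py[m],np.ones(m.sum())]
    print(m.sum(),np.linalg.lstsq(A,Z[m],rcond=None)[0],np.median(Z[m]),np.percentile(px[m],[1,99]),np.percentile(py[m],[1,99]),cv2.minAreaRect((np.c_[px[m],py[m]]*1000).astype(np.float32)))
E
```

```text
clock: 7.12
position: [0.5101, 0.0052, 0.0434]
ee_rot: [0.63, 0.776, 0.0, 0.0]
contact_force: [-0.7, 0.4, 0.3]
width: 0.0812
grip_force: 0.0
clock: 7.45
position: [0.5133, 0.0061, 0.1377]
ee_rot: [0.63, 0.776, 0.003, 0.003]
contact_force: [1.7, 0.2, -0.1]
width: 0.0808
grip_force: 0.0
clock: 7.87
position: [0.4764, 0.1676, 0.1343]
ee_rot: [0.625, 0.78, 0.004, -0.002]
contact_force: [0.5, 0.5, 1.2]
width: 0.0201
grip_force: 0.0
[0.47638761 0.16756437 0.13434489] [0.47360073 0.49583527 1.23841637]
5524 [-0.00051233 -0.01489844  0.07339796] 0.06991928189851714 [-0.02352893  0.02471334] [0.20323434 0.29559224] ((1.4398517608642578, 247.9381561279297), (96.94932556152344, 51.405517578125), 88.5772476196289)
567 [ 0.00277831 -0.00802365  0.07084344] 0.06961792908232134 [-0.02703066  0.02641153] [0.0615333  0.29731624] ((-0.08587455749511719, 178.8495330810547), (55.37816619873047, 237.97506713867188), 0.5126050710678101)
```

View pics/w2.png

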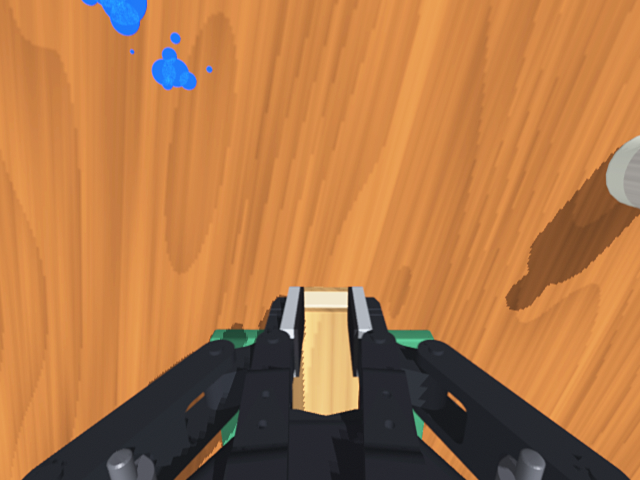

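The strip lies flat between the fences and centred; its tail end shows at (325,297), at press y≈0.296. Before pushing, I'll check the clearance under the plate from the side cloud and lower the closed fingers behind the tail.

```bash
python3 -m inch '[0,0,-0.15,0,0,0,-0.3,0,0,0,-0.425,0,0,0,-0.425,0,0,0,-0.425,0]'
python3 -m inch '[0.0208,-0.0978,0,0,0.0208,-0.0978,0,0,0.0208,-0.0978,0,0]'
python3 - <<'E'
from h import *
c,d,P=shot('side')
a=np.deg2rad(12.05);ux=np.array([np.cos(a),np.sin(a)]);uy=np.array([-np.sin(a),np.cos(a)])
o=np.array([.548,-.165]);X,Y,Z=np.moveaxis(P,-1,0);px=(P[...,:2]-o)@ux;py=(P[...,:2]-o)@uy
for u in(300,308,318,328,340,350,360,370,378):
    print(u,[(v,*c[v,u][::-1].tolist(),int(1000*py[v,u]),int(1000*Z[v,u])) for v in range(228,264,3) if -.05<py[v,u]<.09])
cv2.imwrite('pics/s3.png',cv2.resize(c[150:300,280:420],None,fx=4,fy=4,interpolation=cv2.INTER_CUBIC))
E
```

```text
clock: 8.38
position: [0.4773, 0.1551, 0.0473]
ee_rot: [0.631, 0.776, -0.002, -0.0]
contact_force: [1.3, 0.6, 0.6]
width: 0.0001
grip_force: 0.0
clock: 8.63
position: [0.4831, 0.1364, 0.0494]
ee_rot: [0.632, 0.775, 0.001, 0.001]
contact_force: [-0.7, 0.2, 1.4]
width: 0.0001
grip_force: 0.0
300 [(258, 144, 103, 74, -40, -1), (261, 144, 102, 74, -26, 0)]
308 [(258, 145, 102, 74, -37, 0), (261, 142, 101, 74, -23, 1)]
318 [(228, 72, 99, 80, 24, 166), (231, 89, 83, 85, 13, 145), (234, 137, 128, 118, 10, 133), (237, 169, 134, 81, 19, 129), (240, 128, 129, 134, 14, 114), (243, 130, 129, 132, 33, 120), (246, 133, 135, 137, 46, 121), (249, 107, 104, 107, 51, 114), (252, 127, 124, 124, 9, 64), (255, 125, 122, 122, 11, 55), (258, 126, 124, 124, 7, 40), (261, 121, 120, 118, 9, 30)]
328 [(228, 74, 101, 80, 25, 164), (231, 93, 89, 91, -17, 118), (234, 130, 129, 131, -4, 118), (237, 127, 129, 131, 13, 122), (240, 127, 127, 130, 24, 121), (243, 130, 129, 133, 37, 122), (246, 128, 127, 130, 42, 116), (249, 109, 107, 106, 51, 112), (252, 139, 119, 92, -30, 26), (255, 149, 128, 100, -12, 31), (258, 155, 147, 113, -6, 25), (261, 133, 131, 101, -3, 16)]
340 [(228, 69, 98, 79, 25, 162), (231, 85, 83, 84, -14, 119), (234, 119, 119, 119, 0, 119), (237, 130, 129, 134, 13, 121), (240, 92, 90, 94, 25, 120), (243, 130, 130, 133, 34, 117), (246, 136, 134, 139, 48, 119), (249, 113, 112, 113, 49, 109), (252, 117, 115, 118, 44, 93), (255, 196, 170, 129, -13, 28), (258, 211, 184, 140, -1, 27), (261, 192, 161, 122, 60, 74)]
350 [(261, 132, 115, 92, 57, 69)]
360 []
370 []
378 []
```

View pics/s3.png

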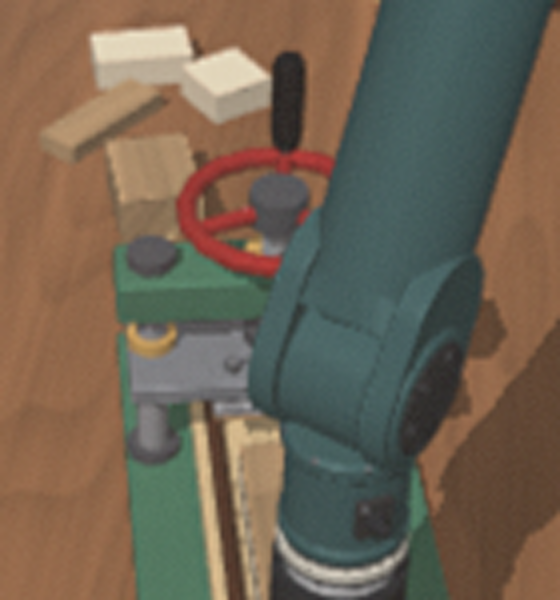

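The side crop shows the platen top at z≈0.12 and the plate's lower edge around 0.09 near (230,405), about 15 mm above the strip. I'll push it in.

```bash
python3 -m inch '[0.0083,-0.039,0,0,0.0166,-0.078,0,0,0.025,-0.117,0,0,0.033,-0.156,0,0,0.0417,-0.1956,0,0]'
python3 -m inch '[0.0083,-0.039,0,0,0.0166,-0.078,0,0,0.025,-0.117,0,0,0.033,-0.156,0,0,0.0417,-0.1956,0,0]'
python3 -m inch '[0.0083,-0.039,0,0,0.0166,-0.078,0,0,0.025,-0.117,0,0,0.033,-0.156,0,0,0.0417,-0.1956,0,0]'
python3 -m inch '[0.0083,-0.039,0,0,0.0166,-0.078,0,0,0.025,-0.117,0,0,0.033,-0.156,0,0,0.0417,-0.1956,0,0]'
python3 -m inch '[0.002,-0.0098,0,0,0.004,-0.02,0,0,0.006,-0.03,0,0,0.008,-0.039,0,0,0.01,-0.049,0,0]'
python3 -m inch '[0,0,0,0,0,0,0,0]'
```

```text
clock: 9.1
position: [0.4909, 0.0983, 0.0486]
ee_rot: [0.63, 0.776, 0.001, -0.0]
contact_force: [-1.1, 2.4, 3.1]
width: -0.0004
grip_force: 1.5
clock: 9.52
position: [0.4988, 0.0585, 0.0482]
ee_rot: [0.63, 0.776, -0.0, -0.0]
contact_force: [-0.8, 3.3, 2.7]
width: -0.0003
grip_force: 1.6
clock: 9.93
position: [0.5071, 0.0193, 0.0483]
ee_rot: [0.63, 0.776, -0.0, -0.0]
contact_force: [-0.7, 2.8, 1.7]
width: -0.0001
grip_force: 1.5
clock: 10.35
position: [0.5155, -0.0198, 0.0483]
ee_rot: [0.63, 0.776, -0.0, -0.0]
contact_force: [-1.2, 2.1, 1.6]
width: -0.0001
grip_force: 1.4
clock: 10.77
position: [0.5172, -0.0289, 0.0482]
ee_rot: [0.63, 0.776, -0.0, -0.0]
contact_force: [-1.2, 1.2, -0.9]
width: 0.0004
grip_force: 0.7
clock: 10.93
position: [0.5174, -0.0294, 0.0482]
ee_rot: [0.63, 0.776, -0.001, 0.0]
contact_force: [-0.2, -0.1, -0.7]
width: 0.0001
grip_force: 0.0
```

```bash
python3 -m inch '[0.001,-0.005,0,0,0.002,-0.01,0,0,0.003,-0.015,0,0,0.004,-0.02,0,0,0.005,-0.025,0,0]'
python3 -m inch '[0.001,-0.005,0,0,0.001,-0.005,0,0,0.002,-0.01,0,0,0.002,-0.01,0,0]'
python3 -m inch '[0.001,-0.005,0,0,0.001,-0.005,0,0,0.002,-0.01,0,0,0.002,-0.01,0,0]'
```

```text
clock: 11.35
position: [0.5185, -0.0337, 0.0483]
ee_rot: [0.63, 0.776, -0.0, -0.0]
contact_force: [-0.4, 1.1, -1.3]
width: 0.0001
grip_force: 0.6
clock: 11.68
position: [0.519, -0.0359, 0.0483]
ee_rot: [0.63, 0.776, -0.0, 0.0]
contact_force: [-0.6, 0.1, -0.9]
width: -0.0004
grip_force: 0.4
clock: 12.02
position: [0.5192, -0.0369, 0.0483]
ee_rot: [0.63, 0.776, 0.0, -0.0]
contact_force: [-0.7, 3.3, 0.4]
width: -0.0003
grip_force: 1.5
```

```bash
python3 -m inch '[0.001,-0.005,0,0,0.001,-0.005,0,0,0.002,-0.01,0,0,0.002,-0.01,0,0]'
python3 -m inch '[0.001,-0.005,0,0,0.001,-0.005,0,0,0.002,-0.01,0,0,0.002,-0.01,0,0]'
```

```text
clock: 12.35
position: [0.5193, -0.037, 0.0484]
ee_rot: [0.63, 0.777, 0.001, -0.001]
contact_force: [-2.1, 7.0, 0.4]
width: 0.0006
grip_force: 3.3
clock: 12.68
position: [0.5193, -0.037, 0.0484]
ee_rot: [0.629, 0.777, 0.002, -0.002]
contact_force: [-2.7, 9.9, 0.1]
width: 0.0001
grip_force: 5.0
```

The strip is home: force is rising with no further motion, and the tip is at press y=0.131 as predicted. I'll back off, rise and move over the crank.

```bash
python3 -m inch '[-0.042,0.2,0,0,-0.042,0.2,0.2,0,-0.042,0.2,0.4,0,-0.042,0.2,0.6,0,-0.042,0.2,0.8,0]'
python3 -m inch '[0,0,0.2,0,0,0,0.4,0,0,0,0.6,0,0,0,0.8,0,0,0,0.95,0]' 0.5 40
python3 -m inch '[0.185,-0.98,0,0,0.185,-0.98,0,0,0.185,-0.98,0,0,0.185,-0.98,0,0,0.185,-0.98,0,0]'
python3 -m inch '[0,0,0,0,0,0,0,0]'
python3 - <<'E'
from h import *
s=observe();print(s['position'])
c,d,P=shot('wrist');cv2.imwrite('pics/w3.png',c)
X,Y,Z=np.moveaxis(P,-1,0)
m=(Z>.29)&(Z<.33)&(abs(X-.548)<.05)&(abs(Y+.225)<.05);q=P[m];print(len(q),q.min(0),q.max(0),q.mean(0)) 
q=P[m&(Z>.305)];print('top',len(q),(q.min(0)+q.max(0))/2,q.max(0)-q.min(0),np.median(q[:,2]))
c=c.astype(int)
g=(c[...,2]>110)&(c[...,1]<70)&(c[...,0]<70)&(Z>.15)&(Z<.26);q=P[g];print('wheel',len(q),np.percentile(q[:,2],[5,50,95]),cv2.minEnclosingCircle((q[:,:2]*1000).astype(np.float32)))
E
```

```text
clock: 13.1
position: [0.5111, -0.0019, 0.2098]
ee_rot: [0.63, 0.777, -0.001, -0.0]
contact_force: [0.9, -1.0, -0.4]
width: 0.0001
grip_force: 0.0
clock: 13.52
position: [0.5122, -0.0023, 0.402]
ee_rot: [0.631, 0.776, 0.0, 0.002]
contact_force: [1.2, 0.4, -0.2]
width: 0.0607
grip_force: 0.0
clock: 13.93
position: [0.548, -0.2031, 0.3982]
ee_rot: [0.632, 0.775, -0.002, 0.0]
contact_force: [-0.6, -1.1, -0.1]
width: 0.0642
grip_force: 0.0
clock: 14.1
position: [0.5479, -0.2019, 0.3975]
ee_rot: [0.633, 0.774, -0.001, -0.001]
contact_force: [-0.5, 1.3, -0.0]
width: 0.0637
grip_force: 0.0
[ 0.54785998 -0.20189082  0.39745815]
747 [ 0.53615752 -0.23686907  0.2901565 ] [ 0.55862003 -0.21535936  0.31059498] [ 0.54706147 -0.22388362  0.30502577]
top 481 [ 0.5475552  -0.22704027  0.30789863] [0.01969409 0.01965759 0.0053927 ] 0.3085220704549709
wheel 7208 [0.23124707 0.23496628 0.23667312] ((549.5469970703125, -162.98544311523438), 71.81731414794922)
```

View pics/w3.png

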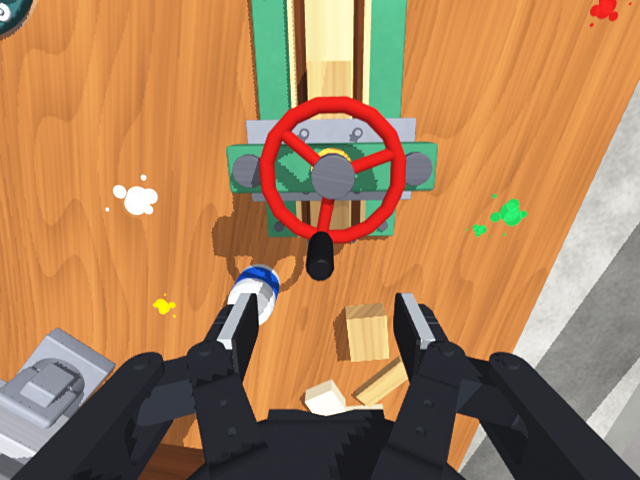

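The wrist view shows the handle at (320,255) and the wheel hub at (333,177); the strip's tail can be seen protruding at (330,80). The handle axis is (0.5475,-0.227) and the screw axis (0.5485,-0.165). I'll grip the crank.

```bash
python3 -m inch '[0,-0.125,0,0,0,-0.125,-0.15,0,0,-0.125,-0.35,0,0,-0.125,-0.55,0,0,-0.125,-0.67,0]'
python3 -m inch '[0,0,0,0,0,0,0,0]'
python3 -m inch '[0,0,0,0,0,0,0,0,0,0,0,0,0,0,0,0,0,0,0,0]' -0.8 60
python3 -m inch '[0,0,0,0,0,0,0,0]'
```

```text
clock: 14.57
position: [0.5463, -0.2208, 0.2611]
ee_rot: [0.629, 0.777, -0.001, -0.002]
contact_force: [-0.1, -1.1, 0.1]
width: 0.0641
grip_force: 0.0
clock: 14.73
position: [0.5481, -0.2211, 0.264]
ee_rot: [0.629, 0.777, -0.0, -0.001]
contact_force: [0.4, 1.1, 1.4]
width: 0.064
grip_force: 0.0
clock: 15.15
position: [0.5481, -0.2232, 0.2665]
ee_rot: [0.631, 0.776, -0.001, 0.0]
contact_force: [-5.1, 0.6, 7.2]
width: 0.0215
grip_force: 58.5
clock: 15.32
position: [0.5481, -0.2232, 0.2665]
ee_rot: [0.631, 0.776, -0.001, 0.0]
contact_force: [-4.2, 0.7, 6.8]
width: 0.0215
grip_force: 58.6
```

```bash
python3 -m inch '[-0.096,0.015,-0.003,0,-0.182,0.059,-0.006,0,-0.251,0.128,-0.009,0,-0.295,0.214,-0.012,0,-0.31,0.31,-0.015,0]'
python3 -m inch '[0.015,0.096,-0.003,0,0.059,0.182,-0.006,0,0.128,0.251,-0.009,0,0.214,0.295,-0.012,0,0.31,0.31,-0.015,0]'
```

```text
clock: 15.73
position: [0.484, -0.1669, 0.2635]
ee_rot: [0.633, 0.774, -0.005, 0.002]
contact_force: [-7.5, -7.3, 12.4]
width: 0.0218
grip_force: 63.6
clock: 16.15
position: [0.5473, -0.099, 0.2603]
ee_rot: [0.63, 0.777, -0.003, 0.0]
contact_force: [-6.1, -6.8, 10.3]
width: 0.0213
grip_force: 63.2
```

```bash
python3 -m inch '[0.096,-0.015,-0.003,0,0.182,-0.059,-0.006,0,0.251,-0.128,-0.009,0,0.295,-0.214,-0.012,0,0.31,-0.31,-0.015,0]'
python3 -m inch '[-0.015,-0.096,-0.003,0,-0.059,-0.182,-0.006,0,-0.128,-0.251,-0.009,0,-0.214,-0.295,-0.012,0,-0.31,-0.31,-0.015,0]'
python3 - <<'E'
from h import *
s=observe();print(s['position'],s['contact_force'],s['joint_positions'])
c,d,P=shot('side');cv2.imwrite('pics/s4.png',cv2.resize(c[200:290,290:410],None,fx=6,fy=6,interpolation=cv2.INTER_CUBIC))
a=np.deg2rad(12.05);ux=np.array([np.cos(a),np.sin(a)]);uy=np.array([-np.sin(a),np.cos(a)])
o=np.array([.5485,-.165]);X,Y,Z=np.moveaxis(P,-1,0);px=(P[...,:2]-o)@ux;py=(P[...,:2]-o)@uy
for u in(334,344,354,364):
    print(u,[(v,*c[v,u][::-1].tolist(),int(1000*py[v,u]),int(1000*Z[v,u])) for v in range(246,268,1) if -.05<py[v,u]<.09])
E
```

```text
clock: 16.57
position: [0.6078, -0.1588, 0.2575]
ee_rot: [0.63, 0.776, -0.002, -0.004]
contact_force: [-15.8, 5.3, 14.6]
width: 0.0215
grip_force: 63.9
clock: 16.98
position: [0.553, -0.2228, 0.2547]
ee_rot: [0.63, 0.776, 0.004, 0.004]
contact_force: [7.0, 1.1, 1.0]
width: 0.0215
grip_force: 62.2
[ 0.55298875 -0.22279773  0.25474938] [7.0052725  1.11757608 0.97404692] [ 0.85079512  0.49280618 -0.75652398  1.86831798  0.41386689  0.93219882
  0.11183445]
334 [(246, 127, 126, 129, 36, 109), (247, 126, 125, 128, 41, 110), (248, 125, 123, 127, 42, 107), (249, 123, 123, 125, 47, 107), (250, 112, 111, 112, 49, 106), (251, 106, 105, 107, 50, 103), (252, 103, 102, 103, 51, 100), (253, 120, 118, 119, 50, 96), (254, 152, 151, 151, 40, 82), (255, 149, 146, 149, 47, 86), (256, 133, 126, 121, 46, 80), (257, 135, 113, 97, 45, 76), (258, 103, 77, 58, 44, 72), (259, 86, 60, 47, 11, 37), (260, 83, 58, 44, 14, 35), (261, 89, 63, 50, 15, 32), (262, 88, 63, 49, 24, 37), (263, 86, 59, 45, 27, 35), (264, 88, 61, 46, 34, 39), (265, 86, 58, 43, 37, 37), (266, 87, 60, 46, 37, 34), (267, 88, 60, 45, 45, 37)]

[... 1277 characters left out ...]
 168, 139, 105, 78, 70), (267, 167, 136, 105, 81, 69)]
364 [(246, 125, 125, 129, 40, 107), (247, 131, 131, 134, 44, 107), (248, 130, 128, 132, 46, 105), (249, 106, 105, 107, 50, 105), (250, 104, 104, 106, 51, 102), (251, 106, 106, 107, 52, 99), (252, 137, 136, 136, 42, 86), (253, 169, 166, 168, 47, 87), (254, 129, 127, 127, 46, 82), (255, 140, 123, 113, 45, 78), (256, 153, 124, 92, 47, 76), (257, 133, 115, 88, 0, 28), (258, 129, 113, 88, 7, 31), (259, 135, 116, 89, 12, 32), (260, 147, 127, 98, 18, 33), (261, 138, 118, 89, 23, 34), (262, 125, 108, 85, 31, 37), (263, 91, 76, 59, 33, 35), (264, 91, 76, 60, 33, 31), (265, 85, 68, 54, 43, 37), (266, 81, 64, 49, 48, 39), (267, 72, 56, 44, 50, 37)]
```

View pics/s4.png

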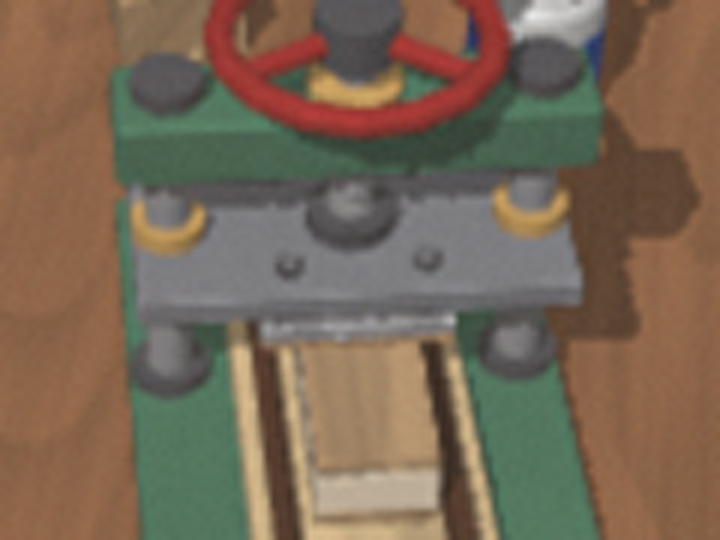

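The side crop shows the strip home in the bed and the plate's cork edge just above its top near (360,330), with about 4–6 mm left. I'll wind on in small steps and watch the drag.

```bash
python3 -m inch '[-0.048,0.004,-0.0015,0,-0.096,0.015,-0.003,0]'|sed -n 2,4p
python3 -m inch '[-0.045,0.019,-0.0015,0,-0.086,0.044,-0.003,0]'|sed -n 2,4p
python3 -m inch '[-0.037,0.032,-0.0015,0,-0.069,0.069,-0.003,0]'|sed -n 2,4p
python3 -m inch '[-0.025,0.042,-0.0015,0,-0.044,0.086,-0.003,0]'|sed -n 2,4p
```

```text
position: [0.5332, -0.2219, 0.2541]
ee_rot: [0.631, 0.776, 0.002, 0.005]
contact_force: [6.2, -4.3, 2.0]
position: [0.5151, -0.2151, 0.2535]
ee_rot: [0.631, 0.776, -0.0, 0.005]
contact_force: [2.6, -7.0, 2.9]
position: [0.4998, -0.2028, 0.2528]
ee_rot: [0.632, 0.775, -0.002, 0.004]
contact_force: [-0.8, -8.5, 7.2]
position: [0.4893, -0.1868, 0.2522]
ee_rot: [0.632, 0.775, -0.004, 0.003]
contact_force: [-5.5, -12.8, 11.2]
```

```bash
cat > tang.py <<'E'
from h import *
s=observe();p=s['position'][:2]-np.array([.0005,.0037])-np.array([.5485,-.165]);r=np.linalg.norm(p);t=np.array([p[1],-p[0]])/r;F=s['contact_force'][:2]
print('clock %.2f phi %.1f r %.4f tang %.2f rad %.2f z %.4f'%(s['clock'],np.degrees(np.arctan2(-p[0],-p[1])),r,-F@t,F@p/r,s['position'][2]))
E
python3 -m inch '[-0.011,0.047,-0.0015,0]'>/dev/null; python3 tang.py
python3 -m inch '[-0.004,0.048,-0.0015,0]'>/dev/null; python3 tang.py
python3 -m inch '[0.004,0.048,-0.0015,0]'>/dev/null; python3 tang.py
```

```text
clock 17.78 phi 75.4 r 0.0651 tang 9.76 rad 10.36 z 0.2519
clock 17.87 phi 84.4 r 0.0652 tang 9.20 rad 12.34 z 0.2515
clock 17.95 phi 93.5 r 0.0652 tang 9.38 rad 12.61 z 0.2512
```

```bash
python3 -m inch '[0.011,0.047,-0.0015,0]'>/dev/null; python3 tang.py
python3 -m inch '[0.018,0.045,-0.0015,0]'>/dev/null; python3 tang.py
python3 - <<'E'
from h import *
old=np.load('side.npz')['c']
c,d,P=shot('side');A=np.hstack([old[236:272,318:384],c[236:272,318:384]]);cv2.imwrite('pics/s5.png',cv2.resize(A,None,fx=6,fy=6,interpolation=cv2.INTER_CUBIC))
a=np.deg2rad(12.05);uy=np.array([-np.sin(a),np.cos(a)])
o=np.array([.5485,-.165]);Z=P[...,2];py=(P[...,:2]-o)@uy
for u in(344,364,367):
    print(u,[(v,*c[v,u][::-1].tolist(),int(1000*py[v,u]),int(1000*Z[v,u])) for v in range(249,262,1) if -.05<py[v,u]<.09])
E
python3 tang.py
```

```text
clock 18.03 phi 102.9 r 0.0651 tang 8.98 rad 12.28 z 0.2508
clock 18.12 phi 112.4 r 0.0650 tang 9.75 rad 11.17 z 0.2505
344 [(249, 132, 131, 135, 43, 102), (250, 130, 129, 133, 46, 102), (251, 104, 102, 105, 53, 104), (252, 106, 103, 108, 49, 97), (253, 102, 100, 100, 50, 94), (254, 119, 117, 117, 39, 79), (255, 142, 140, 143, 42, 79), (256, 132, 124, 121, 44, 77), (257, 149, 125, 104, 45, 74), (258, 158, 128, 95, 44, 69), (259, 164, 136, 104, 50, 72), (260, 162, 135, 102, 55, 72), (261, 161, 132, 100, 54, 67)]
364 [(249, 130, 131, 135, 47, 102), (250, 104, 104, 106, 50, 101), (251, 104, 103, 107, 49, 96), (252, 104, 104, 105, 47, 91), (253, 126, 124, 124, 43, 83), (254, 152, 149, 151, 44, 81), (255, 135, 126, 122, 46, 79), (256, 142, 121, 100, 46, 76), (257, 138, 114, 86, 44, 70), (258, 130, 113, 87, 2, 26), (259, 136, 119, 93, 12, 31), (260, 147, 127, 97, 16, 31), (261, 137, 118, 90, 19, 30)]
367 [(249, 134, 134, 136, 49, 104), (250, 108, 106, 108, 52, 102), (251, 110, 108, 111, 47, 94), (252, 102, 105, 104, 47, 91), (253, 62, 82, 66, -33, 12), (254, 58, 80, 62, -20, 20), (255, 63, 85, 69, -17, 19), (256, 61, 83, 68, -15, 17), (257, 62, 83, 66, -6, 21), (258, 61, 80, 68, -6, 17), (259, 69, 87, 71, 0, 18), (260, 87, 103, 83, 4, 20), (261, 105, 114, 91, 9, 20)]
clock 18.17 phi 115.5 r 0.0650 tang 6.50 rad 8.63 z 0.2505
```

View pics/s5.png

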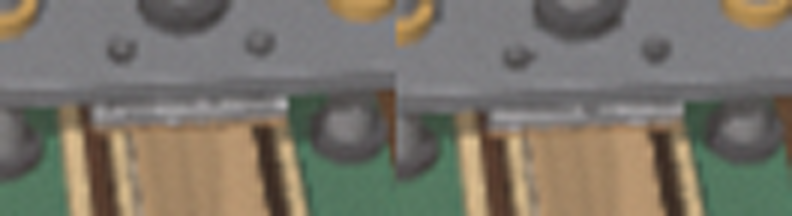

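Comparing the two crops, the platen edge came down about 4 mm while the plate's lower edge, at y≈122→126, came down only about 2 mm. That agrees with a bite at φ≈58°, where the drag jumped from 6 to 9.6 N. I'll wind on to φ≈148°.

```bash
python3 -m inch '[0.025,0.042,-0.0015,0]'>/dev/null; python3 tang.py
python3 -m inch '[0.032,0.037,-0.0015,0]'>/dev/null; python3 tang.py
python3 -m inch '[0.037,0.032,-0.0015,0]'>/dev/null; python3 tang.py
python3 -m inch '[0,0,0,0,0,0,0,0]'>/dev/null; python3 tang.py
```

```text
clock 18.25 phi 121.3 r 0.0648 tang 10.64 rad 10.86 z 0.2502
clock 18.33 phi 131.2 r 0.0645 tang 10.02 rad 8.53 z 0.2499
clock 18.42 phi 140.8 r 0.0641 tang 10.48 rad 5.27 z 0.2496
clock 18.58 phi 143.4 r 0.0640 tang 5.85 rad 5.50 z 0.2495
```

```bash
python3 -m inch '[0.024,0.017,-0.001,0,0.024,0.017,-0.001,0]'>/dev/null; python3 tang.py
python3 -m inch '[0.019,0.0135,-0.001,0,0.017,0.012,-0.001,0]'>/dev/null; python3 tang.py
```

```text
clock 18.75 phi 147.9 r 0.0638 tang 7.25 rad 4.28 z 0.2493
clock 18.92 phi 151.7 r 0.0636 tang 6.90 rad 2.97 z 0.2493
```

```bash
python3 -m inch '[-0.008,-0.006,0,0,-0.008,-0.006,0,0]'>/dev/null; python3 tang.py
python3 -m inch '[0,0,0,0,0,0,0,0,0,0,0,0,0,0,0,0]' 0.5; python3 tang.py
python3 -m inch '[0,0,0.1,0,0,0,0.25,0,0,0,0.45,0,0,0,0.6,0,0,0,0.75,0]'
python3 -m inch '[-0.2,-0.1,0,0,-0.4,-0.2,0,0,-0.4,-0.2,0,0,-0.4,-0.2,0,0]'
python3 - <<'E'
from h import *
c,d,P=shot('scene');c=c.astype(int)
X,Y,Z=np.moveaxis(P,-1,0)
m=(c.max(-1)<75)&(Z>.245)&(Z<.31)&(abs(X-.5485)<.09)&(abs(Y+.165)<.09);
k,l,s,_=cv2.connectedComponentsWithStats(m.astype(np.uint8));i=1+s[1:,4].argmax();q=P[l==i];print('handle',s[i],q.mean(0),q.max(0)[2])
c,d,P=shot('side');cv2.imwrite('pics/s6.png',cv2.resize(c[140:300,280:420],None,fx=4,fy=4,interpolation=cv2.INTER_CUBIC))
a=np.deg2rad(12.05);uy=np.array([-np.sin(a),np.cos(a)]);ux=np.array([uy[1],-uy[0]])
o=np.array([.5485,-.165]);Z=P[...,2];py=(P[...,:2]-o)@uy;px=(P[...,:2]-o)@ux
m=(Z>.06)&(Z<.08)&(abs(px)<.03)&(py>.06)&(py<.2);print('strip tail',np.percentile(py[m],[1,98]),np.median(Z[m]))
E
```

```text
clock 19.08 phi 151.6 r 0.0636 tang 2.86 rad 2.59 z 0.2493
clock: 19.42
position: [0.5189, -0.1063, 0.2472]
ee_rot: [0.63, 0.776, 0.0, 0.0]
contact_force: [-0.4, -0.9, 0.7]
width: 0.0642
grip_force: 0.0
clock 19.42 phi 151.3 r 0.0627 tang 0.82 rad -0.60 z 0.2472
clock: 19.83
position: [0.5188, -0.1059, 0.3989]
ee_rot: [0.63, 0.776, 0.0, 0.0]
contact_force: [0.1, 0.2, -0.8]
width: 0.064
grip_force: 0.0
clock: 20.17
position: [0.436, -0.1482, 0.3967]
ee_rot: [0.633, 0.774, -0.002, -0.0]
contact_force: [-0.4, 0.6, -1.1]
width: 0.0641
grip_force: 0.0
handle [293 191   8  18 112] [ 0.5284676  -0.11025135  0.27446815] 0.29503786684492583
strip tail [0.06067672 0.12196862] 0.06965884409899736
```

View pics/s6.png

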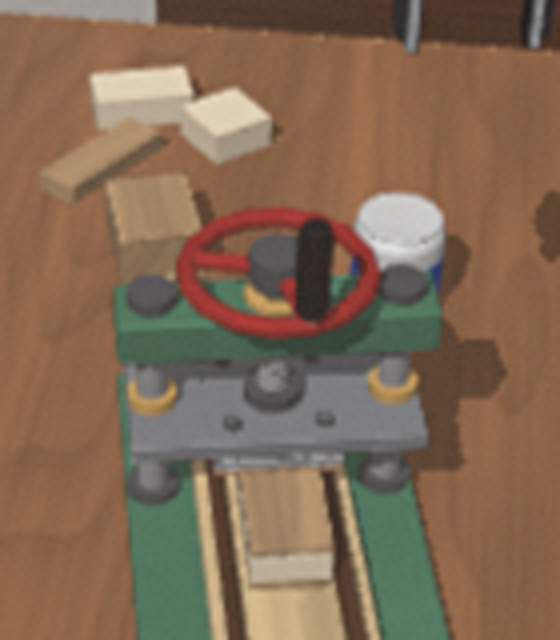

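The final view shows the strip home and clamped under the plate, tail end near (290,565). The wheel is released with its handle at (313,270), and the tin and offcut are where they were.

```bash
python3 -c "
from station import ticket
print(ticket.finish_job())"
```

```text
the job is handed in; nothing more can be done
None
```

The strip lies flat between the fences against the end stop and is clamped; I wound the wheel about a quarter turn (roughly 94°, bite point known to about ±8°) past the bite, let go, and handed the job in at about 20 s, with no verdict returned.

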